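# Set the stain-soak timer and stand it on the order

## Robot

A 6-joint arm with a two-finger parallel gripper is mounted at the origin on a cart in front of the work surface, level with it; the furniture and walls round the work are solid. World frame = base frame: x ahead of the robot, y to its left, z up, the work surface at z = 0. Lengths are in m, angles in rad, forces in N, time in s.
With the tool pointing down it reaches from about 0.375 to 0.9 m from the base axis. Payload 3.1 kg.
Tool frame: the origin (TCP) lies midway between the tips of the shut fingers; the grasp point (between the pads) lies robot.grip_depth behind it (robot.grip_depth is the distance from the TCP to the grasp point, in m); z points along the fingers, y is the line along which they close (so a half turn about z gives the same grasp; the last joint's range is limited). The gripper opens to 87 mm and grips with 3 to 60 N. Pads are 19 mm wide; open, the fingers measure 117 mm over their backs; the gripper's body (75 mm by 190 mm) begins 51 mm behind the grasp point.
Start: joints at [0.978, 0.527, 1.433, -0, 1.181, -0.178], TCP at [0.252, 0.572, 0.223] pointing down, gripper open.
Joint ranges: [-3.08, 3.08], [-0.75, 2.2], [0.22, 2.44], [-1.43, 4.57], [0, 2.65], [-2.85, 2.85]. Speed limits (rad/s): [2.79, 2.79, 3.14, 3.14, 3.14, 3.14].

## Interface

Orientations are given as a unit quaternion [x, y, z, w].
In Python, from rig import robot gives the robot as it stands.
- The arm moves only by the tool jog_arm, called after "Emit:" in YAML: its name, and indented under it one key for each argument. Schema: {"type":"object","properties":{"ticks":{"type":"object","properties":{"steps":{"type":"array","items":{"type":"array","items":{"type":"number"},"minItems":4,"maxItems":4},"minItems":1,"maxItems":20}},"additionalProperties":false,"required":["steps"]},"aperture":{"type":"number"},"grip_force":{"type":"number"},"only":{"type":"string"},"quiet":{"type":"boolean"},"lines":{"type":"string"}},"required":["ticks"],"additionalProperties":false}. ticks is an object whose key "steps" holds a list of rows, 1 to 20 of them, each of 4 numbers: dx, dy, dz in m, then a turn about the tool's z in rad; each row shifts and turns the commanded pose from where the row before left it, along the tool's axes as they then stand; what a row does not reach is not made up. A row lasts 1/12 s, in which the tool goes at most 0.0417 m and 0.125 rad, less where a joint would pass 70% of its speed; a pose out of reach is approached as far as the arm can. aperture is the finger opening in m, set as the call begins (left out keeps the last). The fingers move at their own pace and stop on an object; grip_force is the grip in N (left out, the last holds). Time passes only in rows, so rows that do not move let the fingers close. The tool returns the time, the measured TCP pose, the force, the opening and the grip force at its end. only (a regular expression) keeps the lines of the reply that match it, lines (a string "A,B") keeps lines A to B, and quiet returns only ok. Input that does not fit is refused with a message, and nothing moves.
- robot.get_obs(): the state, without advancing time (a new reading comes with each control period).
- robot.camera(name): name is "scene" or "top" or "wrist"; returns a dict with "img" (384x512x3 uint8, red, green, blue), "fx", "fy", "cx", "cy" (pixels), "xyz" and "attitude" of the camera in the world. Camera axes: x right, y down, z forward; pixel columns grow to the right and rows downward; lengths in m; the calibration is good to about 2 mm. A picture is of the moment at which its call begins. There is no depth.
- robot.hand_in(): hands the job in; it is judged then, once.
The state is a dict: "time": time; "q": joint angles; "joint_velocities": joint speeds; "joint_torque": joint torques, N m; "position": TCP position; "tool_rot": TCP orientation; "ft_force": force on the tool from outside, world axes, zero at the start; "moment": the same for the moment, N m; "grip_width": finger opening in m; "grip_force": force on a finger pad.
Only numpy, scipy, OpenCV 4.12 (cv2) and the standard library are available. Lean on these libraries where they do the work, as an engineer would, in place of code of your own. Each camera call takes 0.05 s, during which the arm holds its last target. There are 200 camera calls.

## Task

The stain remover on this order has to work for ten minutes. Where the timer stands now, wind its knob clockwise past the twenty-minute top mark, so that its bell is fully wound, then turn it back to the ten-minute mark. Then stand the timer gently on the order pad with the knob still at ten, let go, and leave the pad and everything else on the counter where they are.

Things in the scene. Friction and masses are not known exactly. Their poses are not given: they have to be found in the camera images.
- timer: Bell timer lying on its back, loose, 0.27 to 0.46 kg: round steel drum 68 mm across, 30 mm high, on a black rubber foot; white face with a black pointer knob (60 mm high in all). Origin: centre of the underside; z up, +x toward the ten-minute mark. Its foot holds it still on the counter only if the knob is pressed lightly down (3 to 10 N) while turned. May be lifted by knob or drum.
- dial (a joint): Timer knob, rad: 0 = pointer at the 0 mark, grows as wound clockwise seen from above, 0.1309 a minute; ten = 1.309, twenty (top mark) = 2.618, hard stop 2.88. Starts at 0 to 0.4. Pointer heading in the timer's frame, counter-clockwise from its +x: 1.309 minus this value. Turning takes 0.01 to 0.02 N m, a spring resists winding; it stays where it is left.
- dial_grip (a point): On the knob's axis, 48 mm above the timer's underside; turns with the knob: x = pointer direction, z up. The knob's grip bar is 12 mm thick and 44 mm long along the pointer (flat sides for 32 mm), 36 to 60 mm above the underside, on a round collar 37 mm across. Its pointed end, with a white line on top, is the pointer; the other end is round.
- ten_mark (a point): The ten-minute mark on the timer's face, 26.5 mm from the axis, 30 mm above the underside. The scale has a black tick each minute (7.5 degrees), longer every 5 and longest at 0, 10 and 20. Seen from above, the 0 mark (a black dot just beyond it) is 75 degrees counter-clockwise of the ten mark, the twenty-minute top mark 75 degrees clockwise of it.
- order_pad: The order pad: a loose block of white order slips, 130 (its x) x 85 (its y) x 12 mm, 0.25 kg, lying flat; origin at the centre of its underside, z up. The timer goes on top of it. (Not the larger yellow order book at the back.)
- stamp: Hand stamp with a turned handle, 24 x 44 x 70 mm, standing just left of the monitor foot; loose bystander. Origin: centre of its underside.
- perfume_sample: Small glass bottle, 34 x 63 x 103 mm, standing at the right edge; loose bystander. Origin: centre of its underside.
- tape_measure: Tape measure in a round case, 58 x 69 x 22 mm, at the left edge; loose bystander. Origin: centre of its underside.
- pen_blue: White ballpoint pen, 145 mm long, lying at the left edge; loose bystander. Origin: centre of its underside.
- mouse: Computer mouse, 110 x 62 x 37 mm, at the front in the middle; loose bystander. Origin: centre of its underside.

How it is judged:
By the outcome, as a careful person would: the job done as asked, in the order asked, and still so for the second after the job is handed in, with the robot touching nothing.
It also fails if it takes over 64 s, if anything falls off the work surface, if the arm or the gripper's body presses on something with over 40 N, if the wrist force passes 120 N, or if a joint passes its speed limit or range.

## Working session

There is one attempt and no reset: what is moved stays moved. The work goes in short steps, Python scripts to look and compute and a tool call to move; the robot and the scene stay as the last step left them, time stands still between calls to the robot, and variables do not carry over. Pictures are saved under pics/ and viewed, at most 10 in all, crops included, and the job is handed in when it is done.

```bash
ls; mkdir -p pics; python3 - <<'E'
from rig import robot
import cv2,numpy as np
o=robot.get_obs();print(o['time'],o['position'],o['tool_rot'],o['grip_width'],robot.grip_depth)
ims=[]
for n in('top','scene','wrist'):
    c=robot.camera(n);cv2.imwrite(f'pics/{n}0.png',c['img'][:,:,::-1])
    print(n,{k:np.round(v,4).tolist() for k,v in c.items() if k!='img'})
E
```

```text
pics
rig.py
0.0 [0.2514395  0.57139546 0.22155451] [ 2.05923813e-01  9.78567422e-01 -1.00470126e-03 -4.17171966e-04] 0.08735850492229966 0.0187
top {'fx': 403.707, 'fy': 403.707, 'cx': 258.8247, 'cy': 199.0051, 'xyz': [0.2922, 0.0074, 1.4016], 'attitude': [-0.6977, 0.7119, -0.0605, 0.0521]}
scene {'fx': 373.8595, 'fy': 373.8595, 'cx': 258.808, 'cy': 187.0249, 'xyz': [0.3057, 1.0786, 0.6005], 'attitude': [-0.0813, 0.8454, -0.5268, 0.0355]}
wrist {'fx': 301.3784, 'fy': 301.3784, 'cx': 255.0166, 'cy': 190.1974, 'xyz': [0.1848, 0.6011, 0.3849], 'attitude': [0.83, 0.5417, 0.0724, 0.1118]}
```

View pics/top0.png

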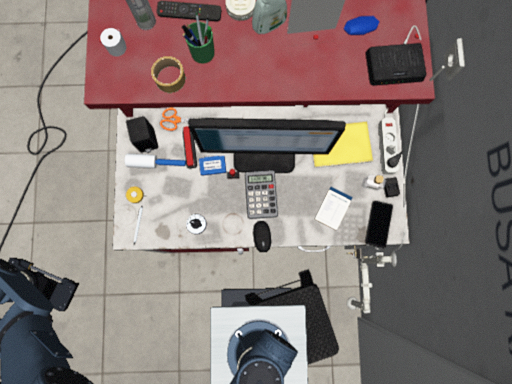

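View pics/scene0.png

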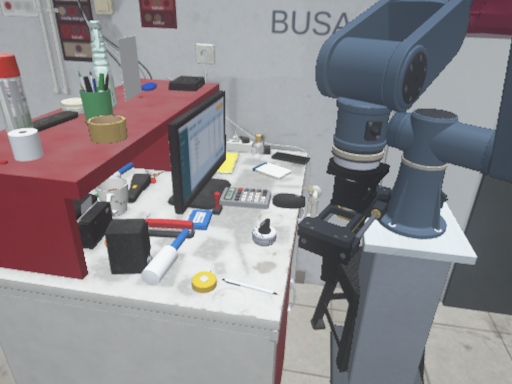

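The top view shows the timer at about (196,224) and the order pad at (334,208). In the scene view the timer is at (264,234) and the pad at (272,171). I'll enlarge these.

```bash
cat > h.py <<'E'
from rig import robot
import numpy as np,cv2
from scipy.spatial.transform import Rotation as R
def ray(c,p): 
    d=R.from_quat(c['attitude']).apply([(p[0]-c['cx'])/c['fx'],(p[1]-c['cy'])/c['fy'],1]); return np.array(c['xyz']),d
def on(c,p,z):
    o,d=ray(c,p); return o+d*(z-o[2])/d[2]
def tri(c1,p1,c2,p2):
    a,d=ray(c1,p1);b,e=ray(c2,p2);s=np.linalg.lstsq(np.c_[d,-e],b-a,rcond=None)[0]
    P,Q=a+s[0]*d,b+s[1]*e; return (P+Q)/2,np.linalg.norm(P-Q)
def px(c,P):
    v=R.from_quat(c['attitude']).inv().apply(np.array(P)-c['xyz']); return np.array([c['fx']*v[0]/v[2]+c['cx'],c['fy']*v[1]/v[2]+c['cy']])
def crop(im,x,y,w,h,k):
    return cv2.resize(im[y:y+h,x:x+w,::-1],None,fx=k,fy=k,interpolation=cv2.INTER_CUBIC)
E
python3 - <<'E'
from h import *
t=robot.camera('top');s=robot.camera('scene')
a=np.hstack([crop(t['img'],176,204,40,30,10),crop(t['img'],308,184,50,37.5.__int__()+1,8)[:300]])
b=np.hstack([crop(s['img'],244,214,40,30,10),crop(s['img'],240,150,80,60,5)])
print(a.shape,b.shape);cv2.imwrite('pics/c1.png',np.vstack([a,b]))
print(tri(t,(196.5,224),s,(264,234)), on(t,(334,208),.012),on(t,(196.5,224),.03))
E
```

```text
(300, 800, 3) (300, 800, 3)
(array([0.43141695, 0.20415265, 0.01818284]), np.float64(0.0007268420472491069)) [ 0.47874446 -0.27252334  0.012     ] [0.43058859 0.2025024  0.03      ]
```

View pics/c1.png

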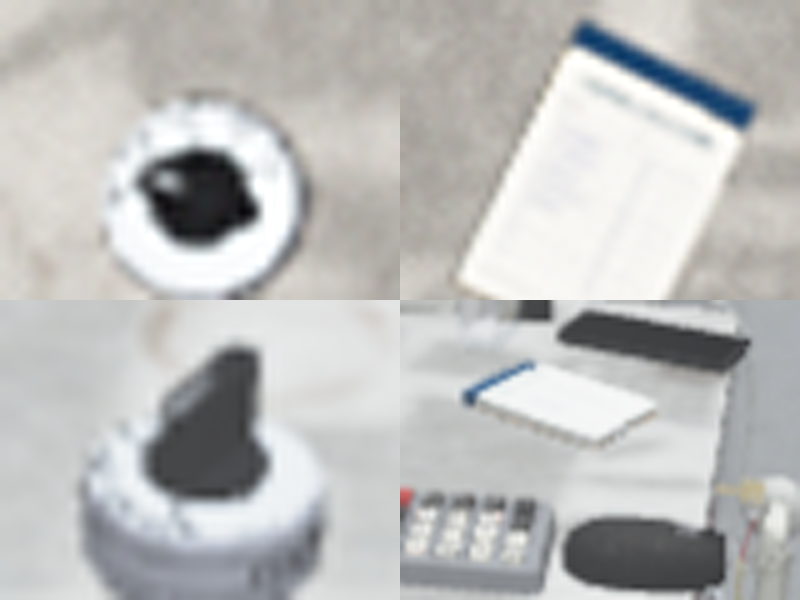

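The crops show the face centre at top pixel (196.4,223.4), with the pointer toward image left and slightly up. They also give three corners of the pad. Next I'll triangulate those and plan a wrist view.

```bash
python3 - <<'E'
from h import *
t=robot.camera('top');s=robot.camera('scene');w=robot.camera('wrist')
for a,b in [((329.4,186.8),(252.7,169.7)),((351.7,198.6),(266.7,162.2)),((315,219.3),(279.7,178.3))]:
    print(tri(t,a,s,b),on(t,a,.012))
o=robot.get_obs();T=R.from_quat(o['tool_rot']);print(T.as_matrix().round(3))
r=T.inv().apply(w['xyz']-o['position']);f=T.inv()*R.from_quat(w['attitude'])
print('cam in tool',r,f.as_matrix().round(3))
print('d to timer', T.inv().apply(np.array([.431,.203,.20])-o['position']))
E
```

```text
(array([ 0.55424173, -0.26174217,  0.00423776]), np.float64(0.002616364862306446)) [ 0.55410165 -0.26014792  0.012     ]
(array([ 0.50976377, -0.33659749,  0.01055978]), np.float64(0.002244631470946368)) [ 0.51066898 -0.33618244  0.012     ]
(array([ 0.43956394, -0.20587584,  0.00413646]), np.float64(0.0036639898835489587)) [ 0.44056345 -0.20459923  0.012     ]
[[-0.915  0.403 -0.   ]
 [ 0.403  0.915 -0.   ]
 [ 0.    -0.    -1.   ]]
cam in tool [ 7.30624377e-02 -7.58712649e-05 -1.63085941e-01] [[ 0.    -0.964 -0.264]
 [ 1.     0.     0.001]
 [-0.001 -0.264  0.964]]
d to timer [-0.31269602 -0.26541817  0.02247869]
```

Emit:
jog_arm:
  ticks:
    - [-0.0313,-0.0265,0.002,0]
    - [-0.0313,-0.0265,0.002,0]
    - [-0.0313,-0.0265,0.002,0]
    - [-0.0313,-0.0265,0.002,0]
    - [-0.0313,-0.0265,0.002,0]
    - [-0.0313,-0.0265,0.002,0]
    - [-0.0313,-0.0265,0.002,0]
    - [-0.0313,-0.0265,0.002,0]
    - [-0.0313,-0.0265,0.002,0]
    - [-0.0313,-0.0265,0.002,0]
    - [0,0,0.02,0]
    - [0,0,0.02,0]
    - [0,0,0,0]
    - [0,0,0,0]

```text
refused: ticks: the value is not of type 'object' (schema: type "object"). Nothing was moved.
```

The error is about the shape of the input: an object with the rows under "steps". Fixing that and sending the same move.

Emit:
jog_arm:
  ticks: {"steps":[[-0.0313,-0.0265,0.002,0],[-0.0313,-0.0265,0.002,0],[-0.0313,-0.0265,0.002,0],[-0.0313,-0.0265,0.002,0],[-0.0313,-0.0265,0.002,0],[-0.0313,-0.0265,0.002,0],[-0.0313,-0.0265,0.002,0],[-0.0313,-0.0265,0.002,0],[-0.0313,-0.0265,0.002,0],[-0.0313,-0.0265,0.002,0],[0,0,0.02,0],[0,0,0.02,0],[0,0,0,0],[0,0,0,0]]}

```text
time: 1.57
position: [0.4309, 0.203, 0.1621]
tool_rot: [0.206, 0.979, -0.0, -0.001]
ft_force: [0.1, 0.1, 1.0]
grip_width: 0.0871
grip_force: 0.0
```

```bash
python3 - <<'E'
from h import *
import pickle
c=robot.camera('wrist');o=robot.get_obs();print(o['q'].round(3) if hasattr(o['q'],'round') else o['q'])
p=px(c,[.431,.203,.03]);print(p);x,y=int(p[0])-50,int(p[1])-45;print(x,y)
pickle.dump(c,open('w1.pkl','wb'));cv2.imwrite('pics/w1.png',crop(c['img'],max(x,0),max(y,0),100,75,8))
E
```

```text
[ 0.206  0.423  1.858  0.     0.86  -0.95 ]
[254.9924261  183.03258684]
204 138
```

View pics/w1.png

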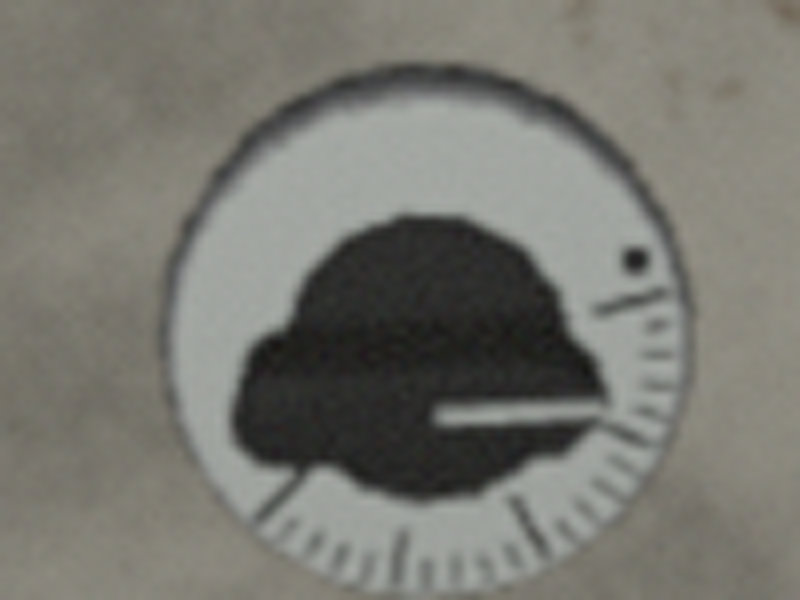

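The wrist picture is clear. In the crop the zero tick runs (597,312)-(665,290), ten (515,500)-(545,555) and twenty (305,470)-(258,518). The pointer line runs (435,415)-(605,408). I'll turn the tool and take a second view for stereo.

Emit:
jog_arm:
  ticks: {"steps":[[0,0,0,-0.125],[0,0,0,-0.125],[0,0,0,-0.125],[0,0,0,-0.125],[0,0,0,-0.125],[0,0,0,-0.125],[0,0,0,-0.125],[0,0,0,-0.125],[0,0,0,-0.125],[0,0,0,-0.125],[0,0,0,-0.125],[0,0,0,-0.125],[0,0,0,-0.125],[0,0,0,0],[0,0,0,0]]}

```text
time: 2.87
position: [0.432, 0.2042, 0.1636]
tool_rot: [-0.568, 0.823, -0.0, 0.001]
ft_force: [-1.1, -0.1, -0.1]
grip_width: 0.0872
grip_force: 0.0
```

```bash
python3 - <<'E'
from h import *
import pickle
c=robot.camera('wrist');print(robot.get_obs()['q'])
pickle.dump(c,open('w2.pkl','wb'));cv2.imwrite('pics/w2.png',crop(c['img'],204,145,100,75,8))
a=pickle.load(open('w1.pkl','rb'))
f=lambda p:(204+(p[0]+.5)/8-.5,138+(p[1]+.5)/8-.5)
for n,p,z in [('0',(597,312),.03),('0o',(665,290),.03),('10',(515,500),.03),('10o',(545,555),.03),('20',(305,470),.03),('20o',(258,518),.03),('pi',(435,415),.06),('po',(605,408),.06)]: print(n,on(a,f(p),z).round(4))
E
```

```text
[ 2.06729520e-01  4.22250376e-01  1.85769357e+00  5.02516451e-05
  8.59773830e-01 -2.57245342e+00]
0 [0.4343 0.227  0.03  ]
0o [0.4351 0.2359 0.03  ]
10 [0.4528 0.2079 0.03  ]
10o [0.4612 0.2085 0.03  ]
20 [0.4383 0.1849 0.03  ]
20o [0.4417 0.1768 0.03  ]
pi [0.4308 0.206  0.06  ]
po [0.4379 0.2241 0.06  ]
```

View pics/w2.png

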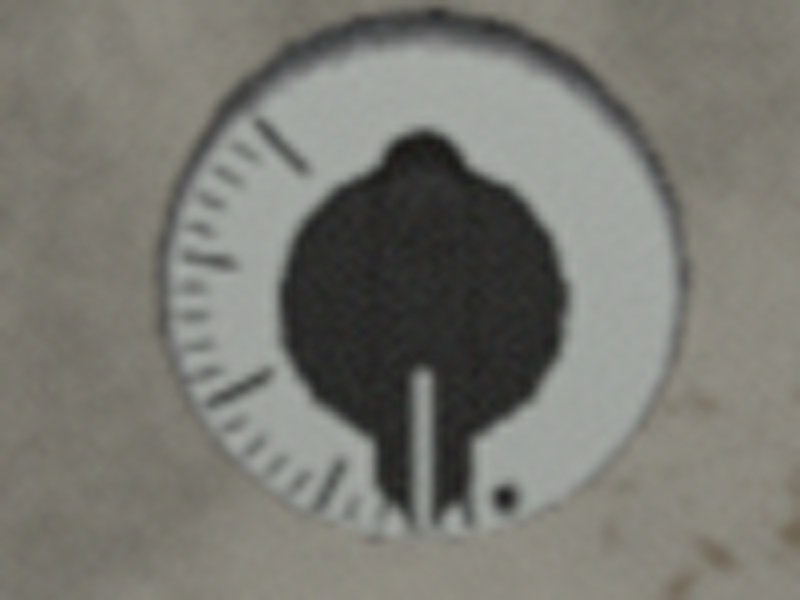

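The second view shows the twenty tick at (305,172)-(258,120), the ten tick at (268,375)-(210,402), and the pointer line at (423,370)-(424,525), vertical along tool x.

```bash
python3 - <<'E'
from h import *
import pickle
a=pickle.load(open('w1.pkl','rb'));b=pickle.load(open('w2.pkl','rb'))
f=lambda p:(204+(p[0]+.5)/8-.5,138+(p[1]+.5)/8-.5)
g=lambda p:(204+(p[0]+.5)/8-.5,145+(p[1]+.5)/8-.5)
D={}
for n,p,q,z in [('10i',(515,500),(268,375),.03),('10o',(545,555),(210,402),.03),('20i',(305,470),(305,172),.03),('20o',(258,518),(258,120),.03),('dot',(635,260),(506,497),.03),('pi',(435,415),(423,370),.06),('po',(605,408),(424,525),.06)]:
    t,e=tri(a,f(p),b,g(q)); m=(on(a,f(p),z)+on(b,g(q),z))/2; D[n]=m; print(n,t.round(4),round(e,4),on(a,f(p),z).round(4),on(b,g(q),z).round(4))
# centre from tick-lines 10 & 20
A=[];B=[]
for l in('10','20'):
    i,o=D[l+'i'][:2],D[l+'o'][:2];d=(o-i)/np.linalg.norm(o-i);n=np.array([-d[1],d[0]]);A.append(n);B.append(n@i);print(l,'head',np.degrees(np.arctan2(d[1],d[0])))
C=np.linalg.solve(A,B);print('centre',C,{k:(np.linalg.norm(D[k][:2]-C).round(4),np.degrees(np.arctan2(*(D[k][:2]-C)[::-1])).round(1)) for k in D})
d=D['po']-D['pi'];print('ptr head',np.degrees(np.arctan2(d[1],d[0])))
# face ellipse: bright
for c in(a,b):
    h=cv2.cvtColor(c['img'],cv2.COLOR_RGB2GRAY); s=h[130:240,200:310]
    m=((s>130)*255).astype('uint8'); k,_=cv2.findContours(m,cv2.RETR_EXTERNAL,cv2.CHAIN_APPROX_NONE);k=max(k,key=cv2.contourArea)
    e=cv2.fitEllipse(cv2.convexHull(k));print(e,on(c,(e[0][0]+200,e[0][1]+130),.03))
o=robot.get_obs();T=R.from_quat(o['tool_rot']).as_matrix();print(o['position'],'tool x head',np.degrees(np.arctan2(T[1,0],T[0,0])));print(T.round(3))
E
```

```text
10i [0.4524 0.2079 0.031 ] 0.0002 [0.4528 0.2079 0.03  ] [0.4524 0.2081 0.03  ]
10o [0.4606 0.2086 0.0313] 0.0003 [0.4612 0.2085 0.03  ] [0.4607 0.2088 0.03  ]
20i [0.4382 0.1851 0.0308] 0.0002 [0.4383 0.1849 0.03  ] [0.4384 0.1853 0.03  ]
20o [0.4414 0.177  0.0312] 0.0001 [0.4417 0.1768 0.03  ] [0.4415 0.1771 0.03  ]
dot [0.4296 0.2338 0.0316] 0.0002 [0.43   0.2339 0.03  ] [0.4296 0.2343 0.03  ]
pi [0.4305 0.2062 0.0615] 0.0002 [0.4308 0.206  0.06  ] [0.4308 0.2066 0.06  ]
po [0.4374 0.224  0.0611] 0.0004 [0.4379 0.2241 0.06  ] [0.4373 0.2243 0.06  ]
10 head 4.595333890323304
20 head -68.37693843730678
centre [0.42998356 0.20618818] {'10i': (np.float64(0.0227), np.float64(4.6)), '10o': (np.float64(0.0311), np.float64(4.6)), '20i': (np.float64(0.0227), np.float64(-68.4)), '20o': (np.float64(0.0315), np.float64(-68.4)), 'dot': (np.float64(0.0279), np.float64(90.3)), 'pi': (np.float64(0.0008), np.float64(10.2)), 'po': (np.float64(0.0195), np.float64(67.1))}
ptr head 69.1723384297818
((90.65048217773438, 27.212739944458008), (64.46207427978516, 99.67902374267578), 136.90724182128906) [0.42117905 0.24576427 0.03      ]
((70.70246124267578, 70.39646911621094), (101.35712432861328, 107.13494873046875), 131.43507385253906) [0.42352251 0.22930904 0.03      ]
[0.43183399 0.20399349 0.16343147] tool x head -110.76637766450825
[[-0.355 -0.935  0.002]
 [-0.935  0.355  0.   ]
 [-0.001 -0.002 -1.   ]]
```

Everything fits. The centre is about (0.430, 0.206), the face is at z≈0.031 and the knob top at 0.061. The ten mark heads about 5°, the pointer about 69°, so the dial reads about 0.2. The tool is already aligned with the knob, so I'll descend.

Emit:
jog_arm:
  ticks: {"steps":[[-0.001,0.0023,0.02,0],[0,0,0.03,0],[0,0,0.03,0],[0,0,0.02,0],[0,0,0.015,0],[0,0,0.006,0],[0,0,0,0],[0,0,0,0]]}
  aperture: 0.03
  grip_force: 20

```text
time: 3.58
position: [0.43, 0.2053, 0.0419]
tool_rot: [-0.569, 0.823, -0.0, 0.0]
ft_force: [-0.1, 1.0, 0.5]
grip_width: 0.0415
grip_force: 0.0
```

```bash
python3 -c "
from rig import robot;o=robot.get_obs();print(o['position'],o['ft_force'],o['q'][5],o['grip_width'])"
```

```text
[0.43002935 0.20527495 0.04186831] [-0.11682916  0.97830791  0.53552984] -2.5700688608668436 0.0414948114212193
```

Emit:
jog_arm:
  ticks: {"steps":[[0,0,0.0025,0],[0,0,0,0],[0,0,0,0],[0,0,0,0],[0,0,0,0],[0,0,0,0]]}
  aperture: 0
  grip_force: 25

```text
time: 4.08
position: [0.4309, 0.2052, 0.0396]
tool_rot: [-0.569, 0.822, -0.001, 0.001]
ft_force: [1.7, -0.5, 3.0]
grip_width: 0.0119
grip_force: 25.0
```

Emit:
jog_arm:
  ticks: {"steps":[[0,0,0.001,0],[0,0,0,0],[0,0,0,0]]}

```text
time: 4.33
position: [0.431, 0.2052, 0.0395]
tool_rot: [-0.569, 0.822, -0.001, 0.001]
ft_force: [0.2, -1.4, 13.2]
grip_width: 0.0117
grip_force: 25.0
```

Emit:
jog_arm:
  ticks: {"steps":[[0,0,-0.0006,0],[0,0,0,0],[0,0,0,0.05],[0,0,0,0.05],[0,0,0,0.05],[0,0,0,0.05],[0,0,0,0.05],[0,0,0,0.05],[0,0,0,0]]}

```text
time: 5.08
position: [0.4309, 0.2052, 0.0395]
tool_rot: [-0.439, 0.899, -0.0, 0.001]
ft_force: [1.3, -0.7, 8.9]
grip_width: 0.0117
grip_force: 25.0
```

```bash
python3 -c "
from rig import robot;o=robot.get_obs();print(o['position'],o['moment'],o['q'][5],o['grip_width'])"
```

```text
[0.43092137 0.20520286 0.03954923] [-0.03563675 -0.03750149 -0.1058284 ] -2.269177194666663 0.011663636256763728
```

Emit:
jog_arm:
  ticks: {"steps":[[0,0,-0.0002,0.08],[0,0,0,0.08],[0,0,0,0.08],[0,0,0,0.08],[0,0,0,0.08],[0,0,0,0.08],[0,0,0,0.08],[0,0,0,0.08],[0,0,0,0.08],[0,0,0,0.08],[0,0,0,0.08],[0,0,0,0.08],[0,0,0,0.08],[0,0,0,0.08],[0,0,0,0.08],[0,0,0,0],[0,0,0,0]]}

```text
time: 6.5
position: [0.431, 0.2052, 0.0396]
tool_rot: [0.144, 0.99, 0.0, 0.001]
ft_force: [0.2, -0.9, 7.1]
grip_width: 0.0118
grip_force: 25.0
```

```bash
python3 - <<'E'
from h import *
o=robot.get_obs();print(o['moment'],o['q'][5]);c=robot.camera('wrist')
cv2.imwrite('pics/w3.png',crop(c['img'],150,90,200,150,4))
E
```

```text
[-1.28200259e-01 -2.65774003e-01  1.01458138e-04] -1.0708378741463662
```

View pics/w3.png

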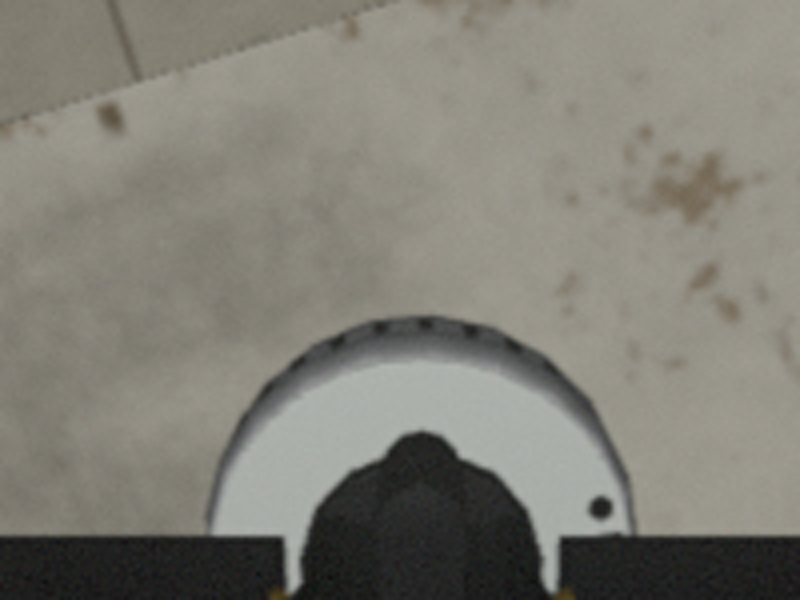

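The view shows the drum with the knob's round end between the fingers and the zero dot at crop (600,508). I'll check whether the timer body has turned while continuing the winding.

```bash
python3 - <<'E'
from h import *
c=robot.camera('wrist');print(on(c,(150+600.5/4-.5,90+508.5/4-.5),.03))
E
```

```text
[0.43025178 0.23406237 0.03      ]
```

Emit:
jog_arm:
  ticks: {"steps":[[0,0,0,0.08],[0,0,0,0.08],[0,0,0,0.08],[0,0,0,0.08],[0,0,0,0.08],[0,0,0,0.08],[0,0,0,0.08],[0,0,0,0.08],[0,0,0,0.08],[0,0,0,0.08],[0,0,0,0.08],[0,0,0,0.08],[0,0,0,0.05],[0,0,0,0],[0,0,0,0]]}

```text
time: 7.85
position: [0.431, 0.2052, 0.0396]
tool_rot: [0.605, 0.796, 0.001, 0.001]
ft_force: [2.2, -0.7, 7.8]
grip_width: 0.0117
grip_force: 25.0
```

```bash
python3 - <<'E'
from h import *
o=robot.get_obs();print(o['moment'],o['q'][5]);c=robot.camera('wrist')
cv2.imwrite('pics/w4.png',crop(c['img'],190,165,130,75,6))
E
```

```text
[-0.32199901 -0.23842846 -0.01948211] -0.06084931602472876
```

View pics/w4.png

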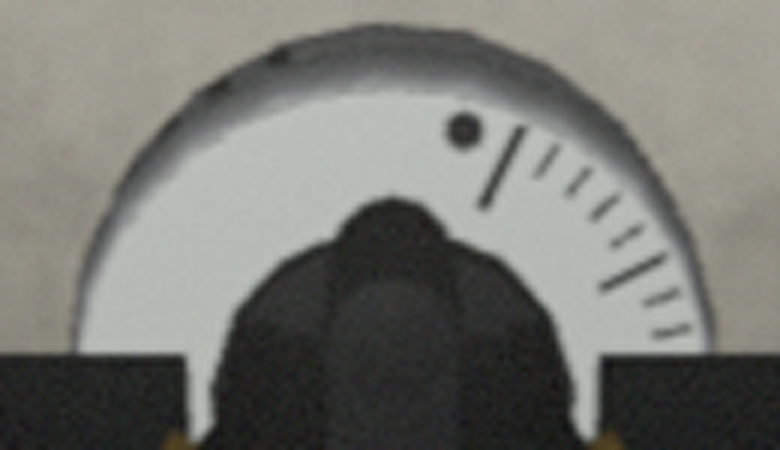

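The timer body hasn't moved. The zero tick is at crop (485,207)-(522,128) and the five tick at (603,290)-(662,256). I'll use them to work out the dial angle.

```bash
python3 - <<'E'
from h import *
c=robot.camera('wrist');o=robot.get_obs();T=R.from_quat(o['tool_rot']).as_matrix()
f=lambda p:on(c,(190+(p[0]+.5)/6-.5,165+(p[1]+.5)/6-.5),.03)[:2]
h=lambda d:np.degrees(np.arctan2(d[1],d[0]))
C=o['position'][:2]
print('pointer head',h(-T[:2,0]))
print('dot',f((464,130)))
for i,q in(((485,207),(522,128)),((603,290),(662,256))):
    print('tick',h(f(q)-f(i)),'radial',h((f(q)+f(i))/2-C),np.linalg.norm((f(q)+f(i))/2-C))
E
```

```text
pointer head -74.4636732870878
dot [0.42983168 0.23383029]
tick 82.05073593114446 radial 81.96212100277009 0.026253616864959573
tick 47.363470512346055 radial 44.29929080171526 0.027041987313523533
```

Emit:
jog_arm:
  ticks: {"steps":[[0,0,0,0.04],[0,0,0,0],[0,0,0,-0.08],[0,0,0,-0.08],[0,0,0,-0.08],[0,0,0,-0.08],[0,0,0,-0.08],[0,0,0,-0.08],[0,0,0,-0.08],[0,0,0,-0.08],[0,0,0,-0.08],[0,0,0,-0.08],[0,0,0,-0.08],[0,0,0,-0.08],[0,0,0,-0.08],[0,0,0,-0.08],[0,0,0,-0.08],[0,0,0,-0.08]]}

```text
time: 9.45
position: [0.431, 0.2052, 0.0396]
tool_rot: [0.028, 1.0, 0.0, 0.001]
ft_force: [1.0, -0.5, 6.7]
grip_width: 0.0121
grip_force: 25.0
```

Emit:
jog_arm:
  ticks: {"steps":[[0,0,0,-0.08],[0,0,0,-0.08],[0,0,0,-0.013],[0,0,0,0],[0,0,0,0]]}

```text
time: 9.87
position: [0.431, 0.2052, 0.0396]
tool_rot: [-0.057, 0.998, 0.0, 0.001]
ft_force: [0.6, -0.7, 7.4]
grip_width: 0.0121
grip_force: 25.0
```

```bash
python3 - <<'E'
from h import *
o=robot.get_obs();print(o['moment'],o['q'][5]);c=robot.camera('wrist');T=R.from_quat(o['tool_rot']).as_matrix()
print('ptr head',np.degrees(np.arctan2(-T[1,0],-T[0,0])))
cv2.imwrite('pics/w5.png',crop(c['img'],190,165,130,75,6))
E
```

```text
[-0.06538793 -0.24797909  0.03507646] -1.4740253477398209
ptr head 6.486851467346399
```

View pics/w5.png

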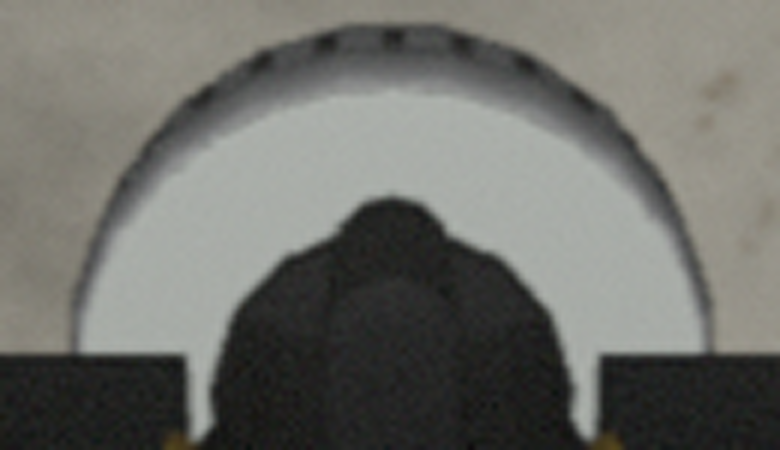

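The knob looks centred on the drum's marks at (393,38). I'll let go, rise and check it against the ten tick.

Emit:
jog_arm:
  ticks: {"steps":[[0,0,-0.0006,0],[0,0,0,0],[0,0,0,0],[0,0,0,0],[0,0,-0.02,0],[0,0,-0.04,0],[0,0,-0.04,0],[0,0,-0.02,0],[0,0,0,0],[0,0,0,0]]}
  aperture: 0.035

```text
time: 10.75
position: [0.43, 0.2052, 0.1603]
tool_rot: [-0.057, 0.998, 0.0, 0.001]
ft_force: [0.4, -0.7, -1.0]
grip_width: 0.035
grip_force: 0.0
```

```bash
python3 - <<'E'
from h import *
import pickle
o=robot.get_obs();c=robot.camera('wrist');pickle.dump((c,o),open('w6.pkl','wb'))
cv2.imwrite('pics/w6.png',crop(c['img'],204,145,100,75,8))
E
```

```text
(no output)
```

View pics/w6.png

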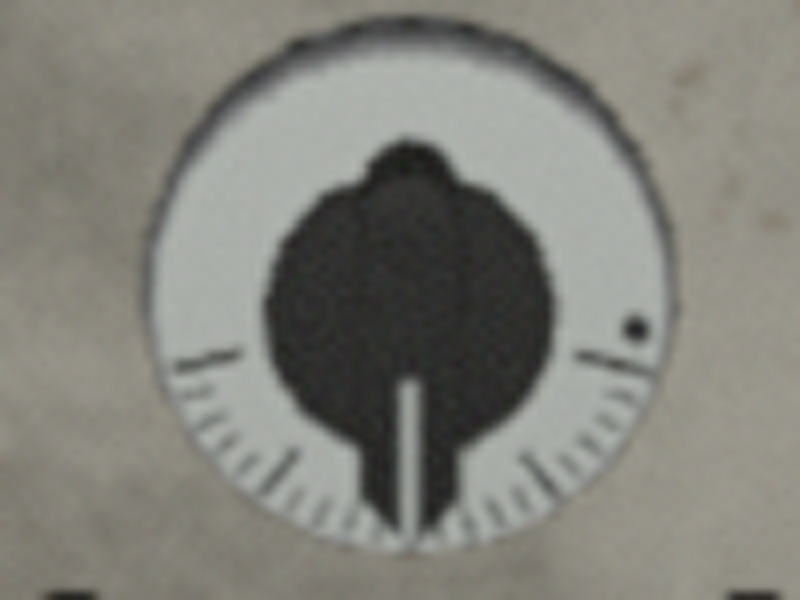

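The picture shows the zero tick at (578,355)-(655,374), the twenty tick at (240,354)-(177,369), five at (535,457)-(558,497), fifteen at (294,455)-(265,494), and the pointer line at (409,380)-(410,548). The pointer looks centred, so I'll put a number on it.

```bash
python3 - <<'E'
from h import *
import pickle
c,o=pickle.load(open('w6.pkl','rb'))
f=lambda p,z=.0305:on(c,(204+(p[0]+.5)/8-.5,145+(p[1]+.5)/8-.5),z)[:2]
h=lambda d:np.degrees(np.arctan2(d[1],d[0]))
m={0:f((616,364)),20:f((208,361)),5:f((546,477)),15:f((280,475))}
# fit centre & ten heading with r=.0265
from scipy.optimize import least_squares
def res(p):
    return np.concatenate([m[k]-(p[:2]+p[3]*np.array([np.cos(p[2]+(10-k)*.1309),np.sin(p[2]+(10-k)*.1309)])) for k in m])
s=least_squares(res,[.431,.205,.1,.0265]);print(s.x,np.degrees(s.x[2]),np.abs(s.fun).max())
d=f((410,548),.0605)-f((409,380),.0605);print('ptr',h(d), 'radial tip',h(f((410,548),.0605)-s.x[:2]))
T=R.from_quat(o['tool_rot']).as_matrix();print(h(-T[:2,0]),o['position'])
E
```

```text
[0.43067177 0.20622245 0.10727319 0.02709008] 6.1463012693132635 0.0006292779388646641
ptr 6.824294731514758 radial tip 5.313535812490415
6.494472151555512 [0.43002611 0.20522976 0.16033702]
```

The pointer is within about 0.4° of the ten mark. I'll re-grasp the knob more firmly and lift.

Emit:
jog_arm:
  ticks: {"steps":[[-0.0008,0,0.03,0],[0,0,0.04,0],[0,0,0.03,0],[0,0,0.015,0],[0,0,0.0045,0],[0,0,0,0]]}
  aperture: 0.03

```text
time: 11.3
position: [0.4278, 0.2045, 0.0375]
tool_rot: [-0.056, 0.998, -0.001, -0.004]
ft_force: [0.2, -0.1, -0.4]
grip_width: 0.03
grip_force: 0.0
```

Emit:
jog_arm:
  ticks: {"steps":[[0,0,0,0],[0,0,0,0],[0,0,0,0],[0,0,0,0],[0,0,-0.005,0],[0,0,-0.01,0],[0,0,-0.02,0],[0,0,-0.02,0],[0,0,-0.02,0],[0,0,-0.01,0],[0,0,0,0],[0,0,0,0]]}
  aperture: 0
  grip_force: 40

```text
time: 12.3
position: [0.4306, 0.2052, 0.1259]
tool_rot: [-0.057, 0.998, 0.0, 0.001]
ft_force: [-0.4, -0.4, -3.6]
grip_width: 0.0117
grip_force: 40.0
```

```bash
python3 - <<'E'
from h import *
o=robot.get_obs();T=R.from_quat(o['tool_rot']).as_matrix();print(T.round(4),o['position'],o['q'].round(3))
print(T.T@(np.array([.4756,-.2704,o['position'][2]])-o['position']))
E
```

```text
[[-9.936e-01 -1.130e-01  1.700e-03]
 [-1.130e-01  9.936e-01  4.000e-04]
 [-1.800e-03  2.000e-04 -1.000e+00]] [0.43055114 0.20523563 0.12589533] [ 0.21   0.488  1.892  0.     0.76  -1.474]
[ 9.00723832e-03 -4.77679300e-01 -1.03777535e-04]
```

Emit:
jog_arm:
  ticks: {"steps":[[0,-0.015,0,0],[0.001,-0.03,0,0],[0.001,-0.04,0,0],[0.001,-0.04,0,0],[0.001,-0.04,0,0],[0.001,-0.04,0,0],[0.001,-0.04,0,0],[0.001,-0.04,0,0],[0.001,-0.04,0,0],[0.001,-0.04,0,0],[0,-0.04,0,0],[0,-0.04,0,0],[0,-0.0227,0,0],[0,-0.01,0,0],[0,0,0,0],[0,0,0,0],[0,0,0,0]]}

```text
time: 13.72
position: [0.4741, -0.2678, 0.124]
tool_rot: [-0.057, 0.998, 0.002, -0.001]
ft_force: [0.2, 0.7, -4.1]
grip_width: 0.0116
grip_force: 40.0
```

```bash
python3 - <<'E'
from h import *
import pickle
o=robot.get_obs();print(o['position'],o['q'].round(3))
c=robot.camera('wrist');pickle.dump((c,o),open('w7.pkl','wb'))
cv2.imwrite('pics/w7.png',crop(c['img'],100,40,320,240,2.5))
E
```

```text
[ 0.47411499 -0.26777215  0.12403127] [-7.200e-01  5.610e-01  1.723e+00  1.000e-03  8.620e-01 -2.405e+00]
```

View pics/w7.png

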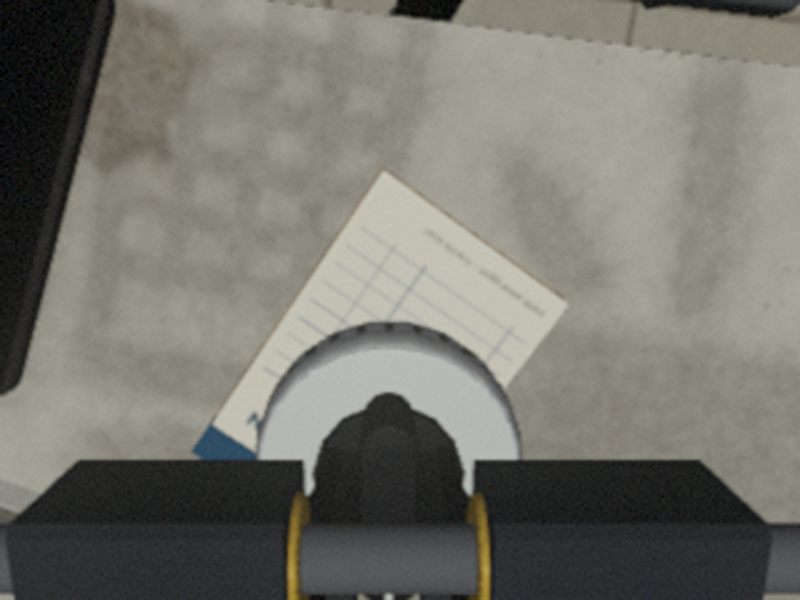

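The wrist view shows three pad corners at crop (384,170), (568,305) and (193,451), which I'll use to refine its centre.

```bash
python3 - <<'E'
from h import *
import pickle
c,o=pickle.load(open('w7.pkl','rb'))
f=lambda p:on(c,(100+(p[0]+.5)/2.5-.5,40+(p[1]+.5)/2.5-.5),.012)
a,b,d=map(f,[(384,170),(568,305),(193,451)])
print(a,b,d,np.linalg.norm(a-b),np.linalg.norm(a-d)); m=(b+d)/2;print('centre',m)
# two-view height of near-left.. corners: top view C=(315,219.3), A? 
t=robot.camera('top');q=lambda p:(100+(p[0]+.5)/2.5-.5,40+(p[1]+.5)/2.5-.5)
print(tri(c,q((568,305)),t,(315,219.3)),tri(c,q((193,451)),t,(351.7,198.6)))
o=robot.get_obs();T=R.from_quat(o['tool_rot']).as_matrix();print(o['position'],T.T@(m-o['position']))
E
```

```text
[ 0.40158287 -0.27655972  0.012     ] [ 0.44164814 -0.20354654  0.012     ] [ 0.51476447 -0.33844977  0.012     ] 0.0832835508827884 0.12899788877852178
centre [ 0.47820631 -0.27099816  0.012     ]
(array([ 0.44076451, -0.20423666,  0.01471625]), np.float64(0.0009806317729017732)) (array([ 0.50850975, -0.33384082,  0.02671327]), np.float64(0.002525563224117116))
[ 0.47478359 -0.26802606  0.12454019] [-0.00324293 -0.00359763  0.11252726]
```

Emit:
jog_arm:
  ticks: {"steps":[[-0.0025,-0.003,0.01,0],[0,0,0.02,0],[0,0,0.02,0],[0,0,0.01,0],[0,0,0.005,0],[0,0,0.003,0],[0,0,0,0],[0,0,0,0],[0,0,0,0]]}

```text
time: 14.57
position: [0.4789, -0.2737, 0.0578]
tool_rot: [-0.057, 0.998, -0.001, 0.001]
ft_force: [0.5, -0.1, -3.6]
grip_width: 0.0116
grip_force: 40.0
```

```bash
python3 -c "
from rig import robot;o=robot.get_obs();print(o['position'],o['ft_force'])"
```

```text
[ 0.47893941 -0.27366776  0.05776239] [ 0.52841928 -0.05209729 -3.58239893]
```

Emit:
jog_arm:
  ticks: {"steps":[[0,0.0022,0.001,0],[0,0,0.001,0],[0,0,0.001,0],[0,0,0.0005,0],[0,0,0,0],[0,0,0,0]]}

```text
time: 15.07
position: [0.4781, -0.2711, 0.0534]
tool_rot: [-0.057, 0.998, -0.0, -0.0]
ft_force: [-1.1, -0.7, -4.1]
grip_width: 0.0118
grip_force: 40.0
```

Emit:
jog_arm:
  ticks: {"steps":[[0,0,0.0005,0],[0,0,0.0005,0],[0,0,0,0],[0,0,0,0]]}

```text
time: 15.4
position: [0.4781, -0.271, 0.0524]
tool_rot: [-0.057, 0.998, 0.0, -0.0]
ft_force: [-0.4, -1.0, -3.7]
grip_width: 0.0115
grip_force: 40.0
```

Emit:
jog_arm:
  ticks: {"steps":[[0,0,0.0005,0],[0,0,0,0],[0,0,0,0]]}

```text
time: 15.65
position: [0.4781, -0.2711, 0.0522]
tool_rot: [-0.057, 0.998, -0.0, 0.0]
ft_force: [-0.8, -0.2, -0.3]
grip_width: 0.0115
grip_force: 40.0
```

Emit:
jog_arm:
  ticks: {"steps":[[0,0,0.0005,0],[0,0,0,0],[0,0,0,0]]}

```text
time: 15.9
position: [0.4781, -0.2711, 0.0521]
tool_rot: [-0.057, 0.998, -0.0, 0.0]
ft_force: [-1.7, 0.4, 5.0]
grip_width: 0.0115
grip_force: 40.0
```

It's standing on the pad, so I'll relieve the pressure, open, rise and look.

Emit:
jog_arm:
  ticks: {"steps":[[0,0,-0.0004,0],[0,0,0,0],[0,0,0,0]]}

```text
time: 16.15
position: [0.4781, -0.2711, 0.0521]
tool_rot: [-0.057, 0.998, -0.0, 0.0]
ft_force: [-1.1, -0.3, 4.3]
grip_width: 0.0118
grip_force: 40.0
```

Emit:
jog_arm:
  ticks: {"steps":[[0,0,0,0],[0,0,0,0],[0,0,0,0],[0,0,-0.02,0],[0,0,-0.04,0],[0,0,-0.04,0],[0,0,-0.02,0],[0,0,0,0],[0,0,0,0]]}
  aperture: 0.035

```text
time: 16.9
position: [0.4788, -0.2716, 0.173]
tool_rot: [-0.057, 0.998, -0.001, 0.001]
ft_force: [-0.1, -0.5, -0.2]
grip_width: 0.035
grip_force: 0.0
```

```bash
python3 - <<'E'
from h import *
import pickle
o=robot.get_obs();print(o['position']);c=robot.camera('wrist');t=robot.camera('top');pickle.dump((c,o),open('w8.pkl','wb'))
print(px(c,[.478,-.271,.042]))
x=crop(c['img'],155,90,200,175,3);y=crop(c['img'],204,145,100,80,4)
z=np.zeros((600,800,3),'uint8');z[:525,:600]=x
cv2.imwrite('pics/w8.png',crop(c['img'],155,90,200,150,4))
E
```

```text
[ 0.47883358 -0.2715583   0.17301364]
[255.32344974 181.64049116]
```

View pics/w8.png

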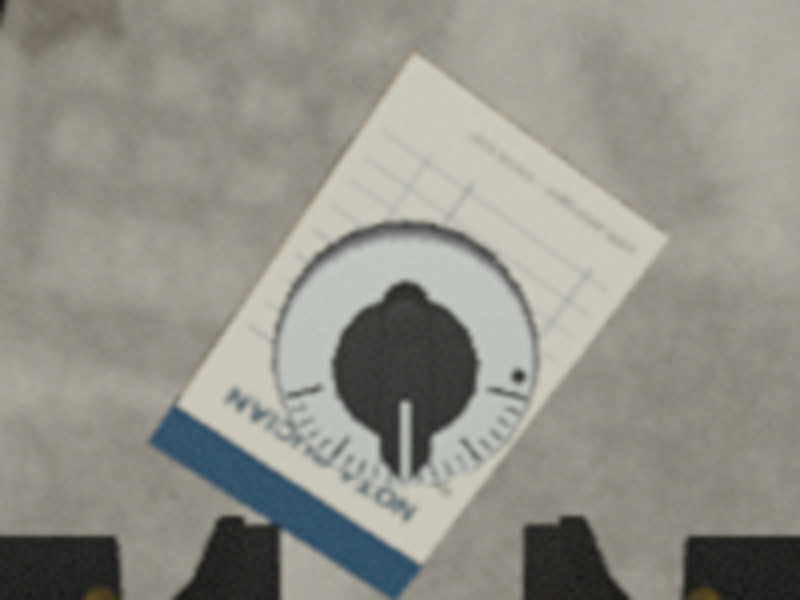

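The timer stands on the pad with the pointer at ten. The pad corners are at (415,53), (668,237), (150,440) and (395,598). The ticks are at (508,391), (304,390), (475,451) and (341,450), and the pointer line is (405,402)-(406,484). I'll check the margins.

```bash
python3 - <<'E'
from h import *
import pickle
from scipy.optimize import least_squares
c,o=pickle.load(open('w8.pkl','rb'))
f=lambda p,z:on(c,(155+(p[0]+.5)/4-.5,90+(p[1]+.5)/4-.5),z)[:2]
P=np.array([f(p,.012) for p in[(415,53),(668,237),(395,598),(150,440)]]);print(P.round(4),P.mean(0),[np.linalg.norm(P[i]-P[i-1]).round(4) for i in range(4)])
m={0:f((508,391),.0425),20:f((304,390),.0425),5:f((475,451),.0425),15:f((341,450),.0425)}
res=lambda p:np.concatenate([m[k]-(p[:2]+p[3]*np.array([np.cos(p[2]+(10-k)*.1309),np.sin(p[2]+(10-k)*.1309)])) for k in m])
s=least_squares(res,[.478,-.271,.1,.0265]).x
d=f((406,484),.0725)-f((405,402),.0725);print(s,np.degrees(s[2]),'ptr',np.degrees(np.arctan2(d[1],d[0])))
ax=P[1]-P[2];ax/=np.linalg.norm(ax);r=s[:2]-P.mean(0);print('along',r@ax,'across',r@[-ax[1],ax[0]])
E
```

```text
[[ 0.4018 -0.2766]
 [ 0.4412 -0.2035]
 [ 0.5543 -0.2646]
 [ 0.5142 -0.3385]] [ 0.4778829  -0.27078821] [np.float64(0.1283), np.float64(0.083), np.float64(0.1285), np.float64(0.0841)]
[ 0.47714945 -0.26999832  0.11230913  0.02730034] 6.434839098191996 ptr 7.2260280797393195
along 0.0010206822679683049 across -0.0003465250902163459
```

The timer is centred on the pad to within about 1 mm, the pad hasn't moved, and the pointer is within 1° of ten. I'm handing in.

```bash
python3 -c "
from rig import robot;print(robot.hand_in())"
```

```text
the job is handed in; nothing more can be done
None
```

The timer was wound past the twenty-minute mark (to about 21 minutes by my measurement), turned back to ten, stood near the centre of the order pad and released, and the job was handed in at about 17 s.

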